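Probe the feed disc of a sloping track piece

TASK

Test the feed of the sloping track piece. First press the red lever of the test switch down until it snaps in and stays down by itself; then take the yellow test probe out of its wooden stand and press its sprung steel tip lightly on the brass disc with the red ring, the probe square to the slope and the tip about half pushed in. Finish while still holding the probe pressed there, with the lever still down and the tape measure, paint pot and green car left where they are.

Things in the scene. Friction and masses are not known exactly. Their poses are not given: they have to be found in the camera images.
- switch_box: grey test switch, fixed to the table, 104 x 62 x 48 mm high without its lever. Origin: centre of its underside; z up. The lever's hinge runs along y at x = +28 mm, z = 41 mm; the lever points from there to -x, sloping up at first.
- switch_lever (a joint): angle of the black lever with the red end pad (rad): 0 = up (lever 26 degrees above level), grows as it is pressed down, 0.44 = fully down (almost level). A spring pushes it up below about 0.30; past that it snaps down to 0.44 and stays there by itself. It takes about 4 to 5 N on the red pad.
- lever_pad (a point): centre of the top of the red end pad of the switch lever (pad 34 mm along the lever, 32 mm wide, 10 mm thick), 74 mm from the hinge; press here straight down. About 78 mm above the table when up, 48 mm when fully down.
- stand: wooden block, fixed, 64 x 64 x 62 mm high, with an upright through hole of 17 mm diameter in which the probe hangs by its collar. Origin: centre of its underside; z up.
- probe: loose yellow test probe, 60 g, standing upright in the stand. Origin: centre of the underside of its black collar (26 mm diameter, 5 mm thick), which rests on the top of the stand. z runs along the probe from tip to handle: square handle 15 x 15 mm from z = 5 to 90 mm, its flats facing x and y; below the collar a round shaft of 12 mm diameter to z = -30 mm, then the sprung tip to z = -50 mm. Grip it by the handle, from above.
- probe_tip (a joint): how far the sprung tip is pushed into the probe (m): 0 = fully out, 0.014 = fully in; about 0.6 N to start it, 2 N at 0.007, 3.4 N at 0.014, beyond which it is hard.
- probe_point (a point): the end of the probe's steel tip (5 mm thick, round end), 50 mm below the probe's origin while the tip is out.
- track_slope: sloping track piece, fixed, 145 x 130 mm and up to 72 mm high: a green deck with a short track on wooden risers. Origin: centre of its underside on the table; z up. The deck rises 15 degrees towards its +x; a brass disc with a red ring lies on the -y side of the track, one with a blue ring on the +y side.
- red_disc: the brass disc with the red ring, on the deck (20 mm diameter, stands 2 mm over the deck; ring 30 mm diameter). Origin: centre of its top, about 47 mm above the table; z is square to the sloping deck, 15 degrees from vertical.
- tape_measure: black and yellow tape measure, 58 x 73 x 34 mm, loose; leave alone. Origin: centre of its underside.
- paint_pot: red paint pot with a white lid, 35 mm diameter, 36 mm high, loose; leave alone. Origin: centre of its underside.
- green_car: green toy car, 29 x 64 x 20 mm, loose; leave alone. Origin: centre of its underside.
There are look-alikes about, which are no part of the job. There is more than one size of the probe; the job needs the largest.

How it is judged:
By the outcome, as a careful person would: the job done as asked, in the order asked, and still so for the second after the job is handed in, while the arm keeps its last pose, push and grip.
It also fails if it takes over 48 s, if anything falls off the work surface, if the arm or the gripper's body presses on something with over 40 N, if the wrist force passes 120 N, or if a joint passes its speed limit or range.

ROBOT

A 7-joint arm with a two-finger parallel gripper is mounted at the origin on a cart in front of the work surface, level with it; the furniture and walls round the work are solid. World frame = base frame: x ahead of the robot, y to its left, z up, the work surface at z = 0. Lengths are in m, angles in rad, forces in N, time in s.
With the tool pointing down it reaches from about 0.425 to 0.875 m from the base axis. Payload 4.7 kg.
Tool frame: the origin (TCP) lies where the fingers leave the gripper's body, on its centre line; the fingertips stand 70 mm ahead of it and the grasp point (between the pads) lies 51 mm ahead of it; z points along the fingers, y is the line along which they close (so a half turn about z gives the same grasp; the last joint's range is limited). The gripper opens to 87 mm and grips with 3 to 60 N. Pads are 19 mm wide; open, the fingers measure 117 mm over their backs; the gripper's body (75 mm by 190 mm) begins 51 mm behind the grasp point.
Start: joints at [1.253, 0.321, -0.07, 1.45, 0.023, 1.371, -0.057], TCP at [0.212, -0.615, 0.292] pointing down, gripper open.
Joint ranges: [-2.86, 2.86], [-0.3, 2.09], [-1.38, 1.24], [0.06, 2.45], [-1.56, 4.7], [0.09, 2.05], [-2.69, 2.69]. Speed limits (rad/s): [2.57, 2.57, 3.14, 3.14, 3.14, 3.14, 3.14].

INTERFACE

Orientations are given as a rotation vector (axis times angle).
In Python, from bench import ctrl gives the robot as it stands.
- The arm moves only by the tool drive_tool, never from a script. Its argument "motion" is a list of rows, each a list of 3 entries, a list of its own where there are three numbers: the shift along the tool's x, y, z in cm, then the turn, a rotation vector about the tool's x, y, z in degrees, then the opening, from -1 (shut) to 1 (fully open). In form: [[[x, y, z], [ax, ay, az], claw], ...]. A call has 1 to 12 rows; each row shifts and turns the commanded pose from where the row before left it, along the tool's axes as they then stand; what a row does not reach is not made up. A row lasts 1/8 s, in which the tool goes at most 62.5 mm and 10.7 degrees, less where a joint would pass 70% of its speed; a pose out of reach is approached as far as the arm can. A call with a gripper value outside its range is refused whole. The fingers move at their own pace and stop on an object; "force" is the grip in N (left out, the last holds). Time passes only in rows, so rows that do not move let the fingers close. It gives the time, the measured TCP pose, the force, the opening and the grip force at its end, in the units of the state.
- ctrl.get_state(): the state, without advancing time (a new reading comes with each control period).
- ctrl.get_image(name): name is "scene" or "top" or "wrist"; returns the picture (480x640x3 uint8, red, green, blue); there is no depth.
- ctrl.calibration(name): a dict with "K" (3x3 intrinsics, pixels), "distortion" ([k1, k2, p1, p2, k3] as OpenCV has them; the pictures are not rectified), "origin" and "attitude" of the camera in the world; the wrist camera has in their place "tool_from_camera" (4x4, takes a point from camera to tool coordinates, whose origin is the TCP and whose axes are the flange's). Camera axes: x right, y up, looking along -z (the intrinsics and any distortion apply to the point x, -y, -z); pixel columns grow to the right and rows downward; lengths in m; the calibration is good to about 2 mm. A picture is of the moment at which its call begins: read the wrist's pose just before it. calibration takes no time and is no camera call.
- ctrl.close_job(): hands the job in; it is judged then, once.
The state is a dict: "time": time; "joint_positions": joint angles; "qd": joint speeds; "joint_torque": joint torques, N m; "position": TCP position; "tool_rot": TCP orientation; "ft_force": force on the tool from outside, world axes, zero at the start; "torque": the same for the moment, N m; "grip_width": opening from 0.0 (shut) to 1.0 (fully open); "grip_force": force on a finger pad.
Only numpy, scipy, OpenCV 4.12 (cv2) and the standard library are available. Lean on these libraries where they do the work, as an engineer would, in place of code of your own. Each camera call takes 0.05 s, during which the arm holds its last target. There are 200 camera calls.

## Working session

There is one attempt and no reset: what is moved stays moved. The work goes in short steps, Python scripts to look and compute and a tool call to move; the robot and the scene stay as the last step left them, time stands still between calls to the robot, and variables do not carry over. Pictures are saved under pics/ and viewed, at most 14 in all, crops included, and the job is handed in when it is done.

Besides the shell and the picture viewer there is one more tool, called after ">>>" in YAML: its name, and indented under it one key for each argument. drive_tool: Moves the arm, as the interface text tells. Its arguments: {"type":"object","properties":{"motion":{"type":"array","items":{"type":"array"}},"force":{"type":"number"}},"required":["motion"]}

```bash
mkdir -p pics; ls; python3 - <<'E'
from bench import ctrl
import cv2,numpy as np
for n in ("scene","top"):
    cv2.imwrite(f"pics/{n}0.png",ctrl.get_image(n)[:,:,::-1])
    c=ctrl.calibration(n);print(n,{k:np.round(v,4).tolist() for k,v in c.items() if not isinstance(v,str)})
c=ctrl.calibration("wrist");print({k:np.round(v,4).tolist() for k,v in c.items() if not isinstance(v,str)})
print(ctrl.get_state())
E
```

```text
pics
scene {'K': [[533.4967, 0.0, 329.152], [0.0, 533.4967, 237.8302], [0.0, 0.0, 1.0]], 'distortion': [0.0257, 0.0, 0.0, 0.0, 0.0], 'origin': [-0.1009, 0.5674, 0.5204], 'attitude': [0.604, -1.1686, -1.9384]}
top {'K': [[492.9994, 0.0, 325.892], [0.0, 492.9994, 241.5196], [0.0, 0.0, 1.0]], 'distortion': [-0.0521, 0.0, 0.0, 0.0, 0.0], 'origin': [0.4633, 0.0626, 1.0884], 'attitude': [0.0959, -0.0421, -1.5829]}
{'K': [[337.4571, 0.0, 317.7243], [0.0, 337.4571, 237.815], [0.0, 0.0, 1.0]], 'distortion': [-0.0511, 0.0, 0.0, 0.0, 0.0], 'tool_from_camera': [[0.0001, 0.9595, 0.2816, 0.0773], [1.0, -0.0003, 0.0005, -0.0013], [0.0005, 0.2816, -0.9595, -0.0931], [0.0, 0.0, 0.0, 1.0]]}
{'time': 0.1, 'joint_positions': array([ 1.25310132,  0.32177374, -0.07009563,  1.45158744,  0.02263617,
        1.370796  , -0.05690855]), 'qd': array([-1.33653543e-03, -2.67154714e-03,  1.45675688e-03, -3.16748854e-03,
       -1.09517626e-03,  1.74446854e-05, -4.93253406e-04]), 'joint_torque': array([-4.35092206e-04, -4.92570484e+01, -4.05900478e-01, -3.13396990e+01,
       -6.41144486e-02,  3.95803247e-02,  8.84854080e-05]), 'position': array([ 0.21156131, -0.61419704,  0.29123744]), 'tool_rot': array([-3.09674637e+00, -5.18567938e-01,  6.55609780e-04]), 'ft_force': array([ 2.42363625e-01, -7.95445641e-01,  7.92634920e-05]), 'torque': array([0.01151199, 0.01876224, 0.02083211]), 'grip_force': 0.0, 'grip_width': 1.0000308792623833}
```

View pics/scene0.png

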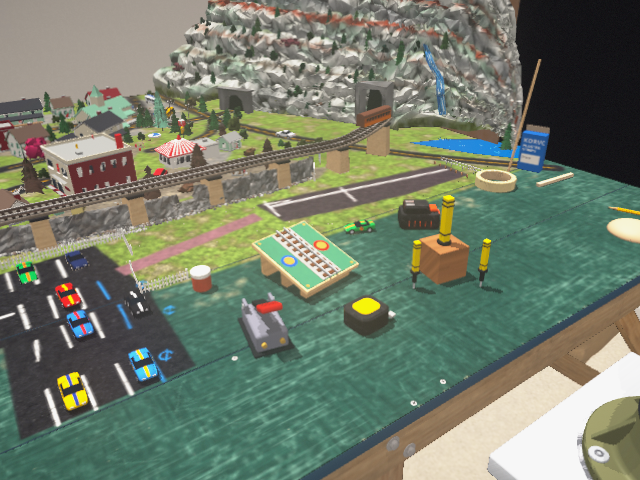

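View pics/top0.png

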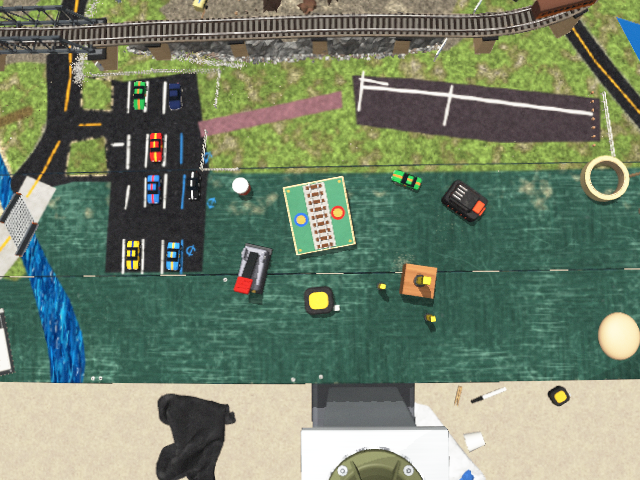

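Candidates for the probe (scene image): the tall one in the stand at (447,215), and the short ones at (416,262) and (485,260). The stand one is the largest. For the disc there is red at (321,244) and blue at (289,261). For the switch there is the grey box with the red lever at (264,322); the black/red lump at (418,214) is a different thing. Next I check close up.

```bash
cat > h.py <<'E'
import cv2,numpy as np
from bench import ctrl
from scipy.spatial.transform import Rotation as R
F=np.diag([1,-1,-1.])
def pose(n):
    c=ctrl.calibration(n);K=np.array(c["K"]);d=np.array(c["distortion"],float)
    if n=="wrist":
        s=ctrl.get_state();T=np.array(c["tool_from_camera"]);Rt=R.from_rotvec(s["tool_rot"]).as_matrix()
        return K,d,Rt@T[:3,:3],Rt@T[:3,3]+s["position"]
    a=np.array(c["attitude"])
    return K,d,R.from_rotvec(a).as_matrix(),np.array(c["origin"])
def ray(P,px):
    K,d,Rc,o=P
    u=cv2.undistortPoints(np.array([[px]],float),K,d)[0,0]
    v=Rc@F@np.array([u[0],u[1],1]);return o,v/np.linalg.norm(v)
def onz(P,px,z):
    o,v=ray(P,px);return o+v*(z-o[2])/v[2]
def proj(P,X):
    K,d,Rc,o=P
    M=(Rc@F).T
    return cv2.projectPoints(np.atleast_2d(X).astype(float),cv2.Rodrigues(M)[0],-M@o,K,d)[0][:,0]
def tri(obs):
    A=0;b=0
    for P,px in obs:
        o,v=ray(P,px);Q=np.eye(3)-np.outer(v,v);A=A+Q;b=b+Q@o
    return np.linalg.solve(A,b)
def snap(n,f,box=None,s=1):
    P=pose(n);im=ctrl.get_image(n)[:,:,::-1]
    if box:x0,y0,x1,y1=box;im=im[y0:y1,x0:x1]
    cv2.imwrite(f,cv2.resize(im,None,fx=s,fy=s,interpolation=cv2.INTER_CUBIC));return P
E
python3 - <<'E'
from h import *
P=pose("top")
print(proj(P,[[0.5,0,0]]))
im=cv2.imread("pics/top0.png")[165:345,220:460]
cv2.imwrite("pics/tc.png",cv2.resize(im,None,fx=10/3,fy=10/3,interpolation=cv2.INTER_CUBIC))
im=cv2.imread("pics/scene0.png")[185:365,230:500]
cv2.imwrite("pics/sc.png",cv2.resize(im,(800,533),interpolation=cv2.INTER_CUBIC))
E
```

```text
[[371.288686   267.65980509]]
```

View pics/tc.png

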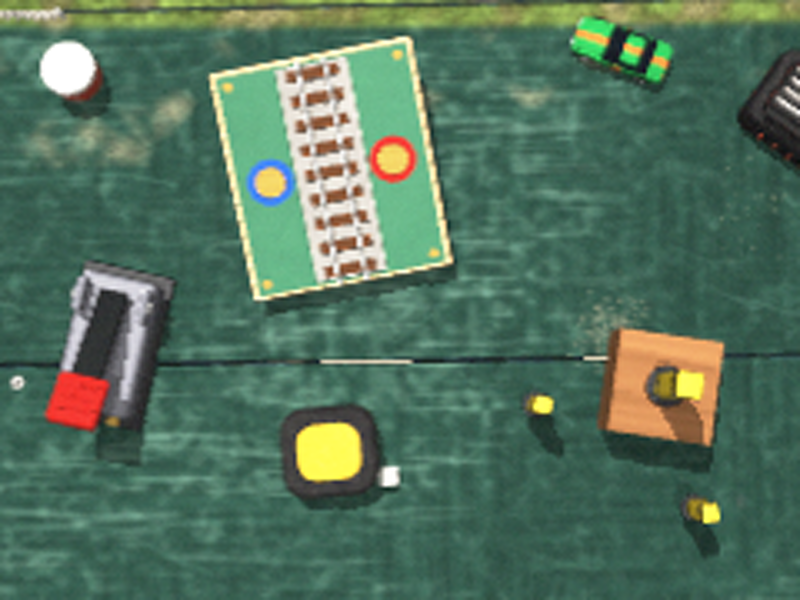

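View pics/sc.png

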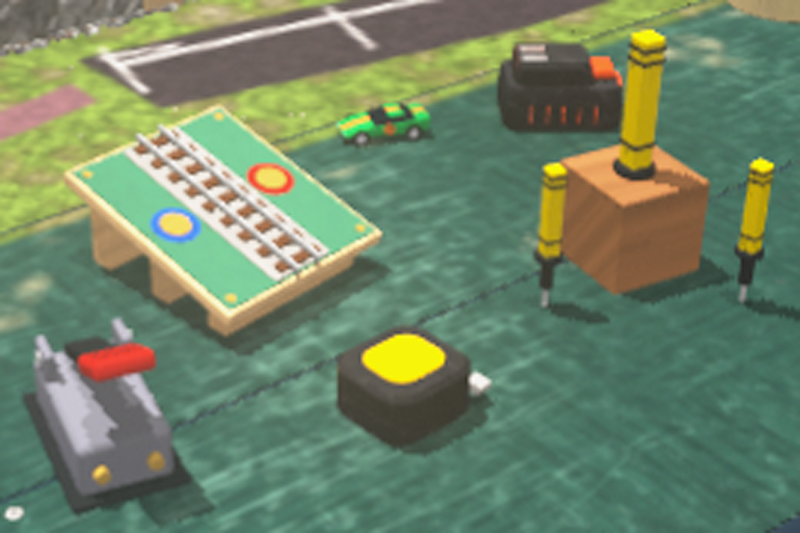

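The crops show: the red disc at top-crop (393,159), the blue look-alike at (270,183), the lever pad at (78,400), and the largest probe in the stand with its top at (690,385). The small probes stand loose at (540,404) and (703,512).

```bash
python3 - <<'E'
from h import *
np.set_printoptions(precision=4,suppress=True)
T=pose("top");S=pose("scene")
t=lambda u,v:(T,(220+u*.3-.35,165+v*.3-.35))
s=lambda u,v:(S,(230+u*.3375-.35,185+v*.3375-.35))
for n,a,b in [("pad",(78,398),(113,357)),("disc",(393,159),(270,178)),("blue",(270,183),(174,224)),("probetop",(691,384),(649,38)),("sm1",(542,403),(553,171)),("sm2",(708,511),(762,166))]:
    X=tri([t(*a),s(*b)]);print(n,X,onz(*t(*a),X[2]),[proj(P,X)[0]-np.array(px) for P,px in (t(*a),s(*b))])
print("disc47",onz(*t(393,159),.047),"pad78",onz(*t(80,396),.078),"ptop152",onz(*t(691,384),.152))
def ang(a,b,z):
    d=(onz(*t(*b),z)-onz(*t(*a),z));return np.degrees(np.arctan2(d[1],d[0]))
print("track yaw",ang((350,270),(315,62),.05))
# deck corners by scene+top
for a,b in [((212,75),(68,178)),((410,39),(220,107)),((453,263),(380,237)),((257,299),(222,318))]: print("corner",tri([t(*a),s(*b)]))
st=[onz(*t(*a),.062) for a in [(620,329),(723,342),(712,446),(605,430)]];print("stand",np.array(st),np.mean(st,0))
for i in range(4):d=st[(i+1)%4]-st[i];print(np.degrees(np.arctan2(d[1],d[0])))
print("box yaw(lever)",ang((90,385),(112,290),.06), ang((130,430),(172,280),.048), ang((62,365),(90,262),.048))
E
```

```text
pad [0.4673 0.2688 0.0777] [0.467  0.2684 0.0777] [array([-0.1996, -0.131 ]), array([0.3398, 0.0411])]
disc [0.6169 0.0721 0.0483] [0.617  0.0721 0.0483] [array([0.0065, 0.0049]), array([-0.0093, -0.0009])]
blue [0.603  0.1512 0.0486] [0.6028 0.1509 0.0486] [array([-0.1175, -0.0823]), array([0.1724, 0.0206])]
probetop [ 0.47   -0.0961  0.1515] [ 0.4704 -0.0957  0.1515] [array([0.2123, 0.2098]), array([-0.3292,  0.0101])]
sm1 [ 0.4605 -0.0161  0.0929] [ 0.4607 -0.0159  0.0929] [array([0.0976, 0.0919]), array([-0.1599, -0.0024])]
sm2 [ 0.394  -0.1145  0.0936] [ 0.395  -0.1136  0.0936] [array([0.454 , 0.4933]), array([-0.8034,  0.0322])]
disc47 [0.6171 0.0721 0.047 ] pad78 [0.4682 0.2671 0.078 ] ptop152 [ 0.4704 -0.0957  0.152 ]
track yaw 8.858269181996322
corner [0.6705 0.1857 0.0614]
corner [0.6909 0.0602 0.0654]
corner [0.5521 0.0346 0.0232]
corner [0.5312 0.1634 0.0249]
stand [[ 0.5059 -0.0678  0.062 ]
 [ 0.4969 -0.1315  0.062 ]
 [ 0.4327 -0.1228  0.062 ]
 [ 0.4434 -0.057   0.062 ]] [ 0.4697 -0.0947  0.062 ]
-98.03465329900652
172.29773389200096
80.74126011588683
-9.826059469580153
box yaw(lever) -13.134960144351 -15.899018065656655 -15.253564991387279
```

```bash
cat >> h.py <<'E'
def tgt(tcp_xyz,yaw,n=None):
    """tool pose: z down (or along -n), x near world yaw (deg)"""
    z=np.array([0,0,-1.]) if n is None else -np.array(n)
    a=np.radians(yaw);x=np.array([np.cos(a),np.sin(a),0]);x-=z*(x@z);x/=np.linalg.norm(x)
    return np.array(tcp_xyz,float),np.column_stack([x,np.cross(z,x),z])
def cur(s=None):
    s=s or ctrl.get_state();return np.array(s["position"]),R.from_rotvec(s["tool_rot"]).as_matrix()
def rel(A,B):
    """shift first (cm, in A's axes), then turn (deg, A axes)"""
    return np.round(A[1].T@(B[0]-A[0])*100,2),np.round(np.degrees(R.from_matrix(A[1].T@B[1]).as_rotvec()),2)
E
python3 - <<'E'
from h import *
A=cur()
W1=tgt([.47,-.22,.29],75.5);W2=tgt([.465,.267,.2],75.5)
print(rel(A,W1),rel(W1,W2))
E
```

```text
(array([ 37.28, -28.85,   0.17]), array([-1.000e-01, -4.000e-02, -5.649e+01])) (array([ 47.02, -12.68,   9.  ]), array([0., 0., 0.]))
```

>>> drive_tool:
  motion:
    - [[3.73, -2.88, 0], [0, 0, 0], -1]
    - [[3.73, -2.88, 0], [0, 0, 0], -1]
    - [[3.73, -2.88, 0], [0, 0, 0], -1]
    - [[3.73, -2.88, 0], [0, 0, 0], -1]
    - [[3.73, -2.88, 0], [0, 0, 0], -1]
    - [[3.73, -2.88, 0], [0, 0, 0], -1]
    - [[3.73, -2.88, 0], [0, 0, 0], -1]
    - [[3.73, -2.88, 0], [0, 0, 0], -1]
    - [[3.73, -2.88, 0], [0, 0, 0], -1]
    - [[3.73, -2.88, 0], [0, 0, 0], -1]
    - [[0, 0, 0], [0, 0, -9.4], -1]
    - [[0, 0, 0], [0, 0, -9.4], -1]

```text
time: 1.6
position: [0.4707, -0.2198, 0.2918]
tool_rot: [-2.968, -1.029, 0.001]
ft_force: [0.5, -0.9, 0.4]
grip_width: 0.006
grip_force: 0.0
```

>>> drive_tool:
  motion:
    - [[0, 0, 0], [0, 0, -9.4], -1]
    - [[0, 0, 0], [0, 0, -9.4], -1]
    - [[0, 0, 0], [0, 0, -9.4], -1]
    - [[0, 0, 0], [0, 0, -9.4], -1]

```text
time: 2.1
position: [0.4703, -0.2207, 0.2918]
tool_rot: [-2.48, -1.928, 0.001]
ft_force: [0.1, 0.1, 0.3]
grip_width: 0.004
grip_force: 0.0
```

```bash
python3 - <<'E'
from h import *
A=cur()
W2=tgt([.465,.267,.2],75.5);print(A,rel(A,W2),ctrl.get_state()["grip_width"])
P=snap("wrist","pics/w1.png")
print(proj(P,[[.47,-.0955,.152],[.47,-.0955,.062]]))
E
```

```text
(array([ 0.47026819, -0.22065504,  0.29176235]), array([[ 2.46614350e-01,  9.69113325e-01, -8.52043538e-04],
       [ 9.69113692e-01, -2.46614140e-01,  3.44457337e-04],
       [ 1.23692210e-04, -9.10675181e-04, -9.99999578e-01]])) (array([ 47.13, -12.53,   9.19]), array([-0.05, -0.01,  0.22])) 0.004302573989805678
[[270.17073457  70.15676484]
 [283.96038518  89.99444915]]
```

View pics/w1.png

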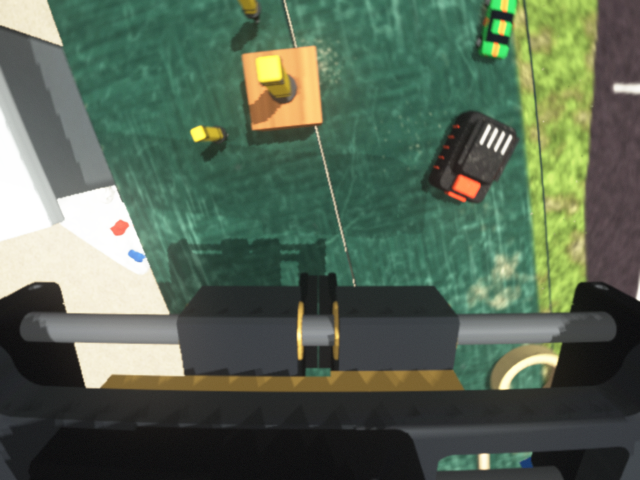

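The probe's top is at (270,65), where (270,70) was predicted, and its flats line up with the stand at a yaw of about 82°. On to the lever.

>>> drive_tool:
  motion:
    - [[4.71, -1.25, 0], [0, 0, 0], -1]
    - [[4.71, -1.25, 0], [0, 0, 0], -1]
    - [[4.71, -1.25, 0], [0, 0, 0], -1]
    - [[4.71, -1.25, 0], [0, 0, 0], -1]
    - [[4.71, -1.25, 0], [0, 0, 0], -1]
    - [[4.71, -1.25, 0], [0, 0, 0], -1]
    - [[4.71, -1.25, 0], [0, 0, 0], -1]
    - [[4.71, -1.25, 0], [0, 0, 0], -1]
    - [[4.71, -1.25, 0], [0, 0, 0], -1]
    - [[4.71, -1.25, 0], [0, 0, 0], -1]
    - [[0, 0, 4.5], [0, 0, 0], -1]
    - [[0, 0, 4.5], [0, 0, 0], -1]

```text
time: 3.65
position: [0.4681, 0.2673, 0.2012]
tool_rot: [2.486, 1.92, 0.001]
ft_force: [0.3, -0.6, 0.0]
grip_width: 0.009
grip_force: 0.0
```

```bash
python3 - <<'E'
from h import *
A=cur();print(A[0],rel(A,tgt([.4655,.268,.15],75.5)))
P=snap("wrist","pics/w2.png")
print(proj(P,[[.4673,.2685,.078]]), proj(P,[A[0]+A[1][:,2]*.07]))
E
```

```text
[0.46811316 0.26734711 0.20118053] (array([-0.01, -0.27,  5.12]), array([ 0.04, -0.03, -0.15]))
[[317.11786798 257.84532961]] [[319.12752321 293.27053341]]
```

View pics/w2.png

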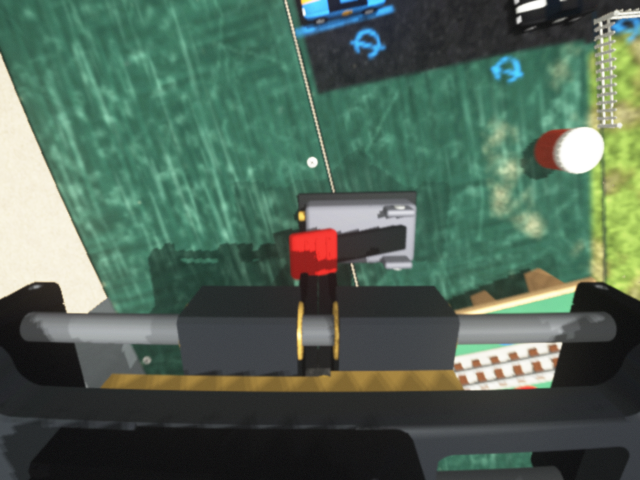

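The red pad is at (313,252), almost exactly under the fingertips. I shift a little and press.

>>> drive_tool:
  motion:
    - [[0.2, -0.4, 2.4], [0, 0, 0], -1]
    - [[0, 0, 2.4], [0, 0, 0], -1]
    - [[0, 0, 0.8], [0, 0, 0], -1]
    - [[0, 0, 0.8], [0, 0, 0], -1]
    - [[0, 0, 0.6], [0, 0, 0], -1]
    - [[0, 0, 0.6], [0, 0, 0], -1]
    - [[0, 0, 0.4], [0, 0, 0], -1]

```text
time: 4.58
position: [0.4648, 0.2692, 0.1218]
tool_rot: [2.486, 1.921, -0.001]
ft_force: [-0.3, 0.1, 0.5]
grip_width: 0.005
grip_force: 0.0
```

>>> drive_tool:
  motion:
    - [[0, 0, 0.3], [0, 0, 0], -1]
    - [[0, 0, 0.1], [0, 0, 0], -1]
    - [[0, 0, 0], [0, 0, 0], -1]

```text
time: 4.95
position: [0.4648, 0.2694, 0.1184]
tool_rot: [2.485, 1.921, -0.001]
ft_force: [-1.4, -0.7, 1.7]
grip_width: 0.004
grip_force: 0.9
```

>>> drive_tool:
  motion:
    - [[0, 0, -6], [0, 0, 0], -1]
    - [[0, 0, -6], [0, 0, 0], -1]

```text
time: 5.2
position: [0.4645, 0.2693, 0.2392]
tool_rot: [-2.485, -1.921, 0.001]
ft_force: [0.8, -0.3, 0.2]
grip_width: 0.005
grip_force: 0.0
```

```bash
python3 - <<'E'
from h import *
A=cur();print(A[0],ctrl.get_state()["ft_force"])
W1=tgt([.47,-.096,.26],82);W2=tgt([.47,-.096,.176],82)
print(rel(A,W1))
s=snap("scene","pics/s3.png",(220,270,320,370),5)
snap("top","pics/t3.png")
E
```

```text
[0.46453093 0.26933854 0.23919848] [ 0.84605207 -0.25903576  0.1698279 ]
(array([-35.22,   9.72,  -2.08]), array([-0.07,  0.01, -6.57]))
```

View pics/s3.png

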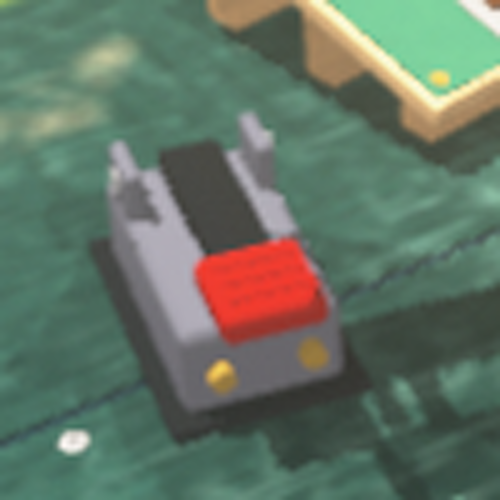

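The red pad now lies flat at (262,288), so the lever is down. Next is the probe.

>>> drive_tool:
  motion:
    - [[0, 0, -2.1], [0, 0, -6.5], 0]
    - [[-4.5, 0.7, 0], [0, 0, 0], 0]
    - [[-4.5, 0.7, 0], [0, 0, 0], 0]
    - [[-4.5, 0.7, 0], [0, 0, 0], 0]
    - [[-4.5, 0.7, 0], [0, 0, 0], 0]
    - [[-4.5, 0.7, 0], [0, 0, 0], 0]
    - [[-4.5, 0.7, 0], [0, 0, 0], 0]
    - [[-4.5, 0.7, 0], [0, 0, 0], 0]
    - [[-4.5, 0.7, 0], [0, 0, 0], 0]
    - [[0, 0, 0], [0, 0, 0], 0]

```text
time: 6.55
position: [0.4691, -0.0989, 0.2587]
tool_rot: [2.38, 2.051, -0.001]
ft_force: [-0.0, 0.9, 0.2]
grip_width: 0.497
grip_force: 0.0
```

```bash
python3 - <<'E'
from h import *
A=cur();W2=tgt([.47,-.096,.176],82)
print(A[0],ctrl.get_state()["grip_width"],rel(A,W2))
P=snap("wrist","pics/w4.png",(170,150,470,390),2.6)
print((proj(P,[[.47,-.0955,.152],[.47,-.0955,.062]])-[170,150])*2.6)
E
```

```text
[ 0.46909419 -0.09894162  0.25874944] 0.49718207861820046 (array([0.31, 0.05, 8.27]), array([-0.02,  0.05, -0.49]))
[[388.39131765 292.80509616]
 [387.28625301 199.78809154]]
```

View pics/w4.png

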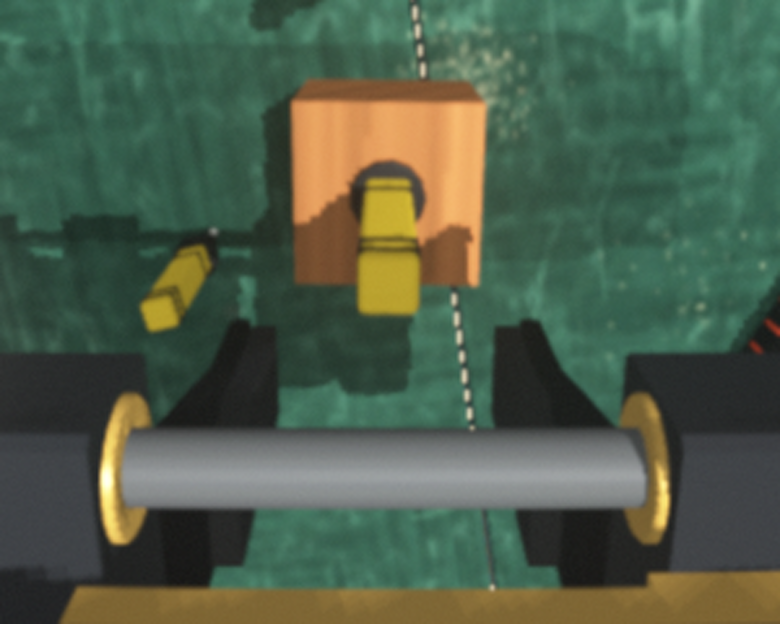

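The handle is square to the fingers and centred, with its top at (388,283). I descend and grip.

>>> drive_tool:
  motion:
    - [[0.45, 0.05, 0], [0, 0, -0.5], 0]
    - [[0, 0, 3], [0, 0, 0], 0]
    - [[0, 0, 3], [0, 0, 0], 0]
    - [[0, 0, 2.2], [0, 0, 0], 0]
    - [[0, 0, 0], [0, 0, 0], 0]
    - [[0, 0, 0], [0, 0, 0], -1]
    - [[0, 0, 0], [0, 0, 0], -1]
    - [[0, 0, 0], [0, 0, 0], -1]
    - [[0, 0, 0], [0, 0, 0], -1]
    - [[0, 0, 0], [0, 0, 0], -1]
  force: 25

```text
time: 7.85
position: [0.4711, -0.0906, 0.1778]
tool_rot: [2.363, 2.069, 0.001]
ft_force: [0.2, -0.5, 2.7]
grip_width: 0.17
grip_force: 25.0
```

>>> drive_tool:
  motion:
    - [[0, 0, -2], [0, 0, 0], -1]
    - [[0, 0, -2.5], [0, 0, 0], -1]
    - [[0, 0, -2.5], [0, 0, 0], -1]
    - [[0, 0, -2.5], [0, 0, 0], -1]
    - [[0, 0, -2.5], [0, 0, 0], -1]
    - [[0, 0, 0], [0, 0, 0], -1]
    - [[0, 0, 0], [0, 0, 0], -1]

```text
time: 8.72
position: [0.4702, -0.0904, 0.2961]
tool_rot: [-2.363, -2.069, 0.001]
ft_force: [1.1, 0.6, -0.7]
grip_width: 0.17
grip_force: 25.0
```

```bash
python3 - <<'E'
from h import *
np.set_printoptions(precision=4,suppress=True)
s=ctrl.get_state();A=cur(s);print(A[0],A[1],s["ft_force"],s["grip_width"])
# predicted probe point in tool: grasp z at height TCP .1778 -> origin .062 => origin .1158 ahead
P=snap("wrist","pics/w5.png",(170,150,470,390),2.6)
p=A[0]+A[1]@[0,0,.1158];q=A[0]+A[1]@[0,0,.1658];t=A[0]+A[1]@[0,0,.0258]
print((proj(P,[t,p,q])-[170,150])*2.6)
y=np.radians(9.5);a=np.radians(15);n=np.array([-np.sin(a)*np.cos(y),-np.sin(a)*np.sin(y),np.cos(a)])
D=np.array([.617,.0721,.0475])
W=tgt(D+n*(.1658+.04),99.5,n);print(W[0],rel(A,W))
E
```

```text
[ 0.4702 -0.0904  0.2961] [[ 0.1321  0.9912 -0.0016]
 [ 0.9912 -0.1321  0.0003]
 [ 0.0001 -0.0016 -1.    ]] [ 1.1032  0.5566 -0.6982] 0.16977924687084883
[[387.8589 496.9598]
 [386.4795 293.7027]
 [386.0894 236.5219]]
[0.5645 0.0633 0.2463] (array([16.48,  7.32,  4.97]), array([-14.98,   2.22, -17.  ]))
```

View pics/w5.png

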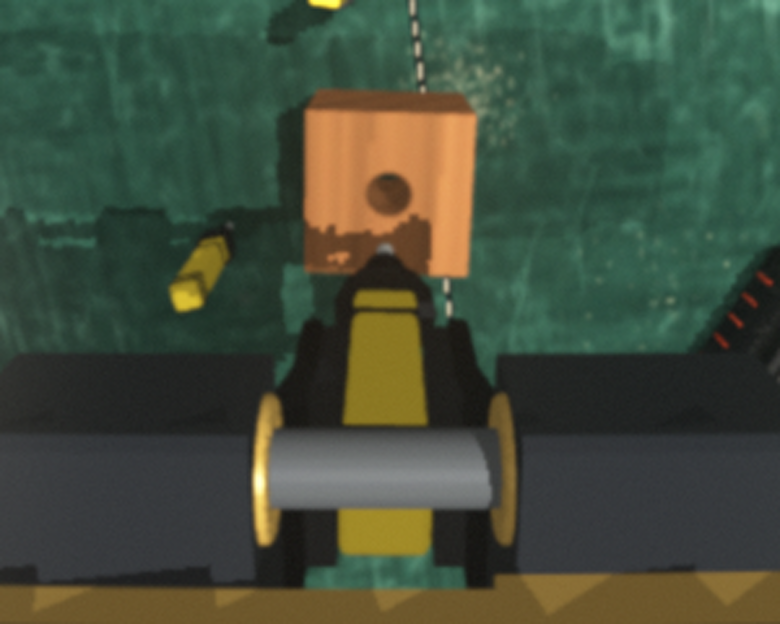

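Held well; the hole is empty. The tip shows at (386,247), about 3.5 mm to tool −x of the centre line. I move to a hover above the red disc.

>>> drive_tool:
  motion:
    - [[3.36, 1.44, 0], [0, 0, 0], -1]
    - [[3.36, 1.44, 0], [0, 0, 0], -1]
    - [[3.36, 1.44, 0], [0, 0, 0], -1]
    - [[3.36, 1.44, 0], [0, 0, 0], -1]
    - [[3.36, 1.44, 0], [0, 0, 0], -1]
    - [[0, 0, 2.5], [0, 0, 0], -1]
    - [[0, 0, 2.5], [0, 0, 0], -1]
    - [[0, 0, 0], [-5, 0.74, -5.67], -1]
    - [[0, 0, 0], [-5, 0.74, -5.67], -1]
    - [[0, 0, 0], [-5, 0.74, -5.67], -1]
    - [[0, 0, 0], [0, 0, 0], -1]
    - [[0, 0, 0], [0, 0, 0], -1]

```text
time: 10.28
position: [0.5643, 0.0664, 0.2469]
tool_rot: [1.913, 2.256, 0.297]
ft_force: [0.1, -0.1, -0.5]
grip_width: 0.17
grip_force: 25.0
```

```bash
python3 - <<'E'
from h import *
np.set_printoptions(precision=4,suppress=True)
s=ctrl.get_state();A=cur(s);print(A[0],s["ft_force"])
y=np.radians(9.5);a=np.radians(15);n=np.array([-np.sin(a)*np.cos(y),-np.sin(a)*np.sin(y),np.cos(a)])
D=np.array([.617,.0721,.0475]);tip=A[0]+A[1]@[-.0035,0,.1658]
W=tgt(A[0],99.5,n);print("turn left",rel(A,W)[1],"disc from tip, tool cm",A[1].T@(D-tip)*100)
P=snap("wrist","pics/w6.png",(170,150,470,390),2.6);print("tip,disc",(proj(P,[tip,D])-[170,150])*2.6)
S=snap("scene","pics/s6.png",(270,180,390,270),5);print((proj(S,[tip,D])-[270,180])*5)
T=snap("top","pics/t6.png");print(proj(T,[tip,D]))
a=cv2.imread("pics/w6.png");b=cv2.imread("pics/s6.png")
m=np.zeros((600,800,3),np.uint8);m[:312,:390]=cv2.resize(a,(390,312));m[:300,395:795]=cv2.resize(b,(400,300));
cv2.imwrite("pics/m6.png",np.hstack([a[:600,190:590],cv2.resize(b[:,100:500],(400,450))[:,:] if 0 else np.vstack([b[:,150:550],np.zeros((150,400,3),np.uint8)])]))
E
```

```text
[0.5643 0.0664 0.2469] [ 0.1482 -0.1165 -0.5066]
turn left [ 0.    0.03 -0.09] disc from tip, tool cm [ 0.0555 -0.0461  4.0474]
tip,disc [[384.2627 247.7233]
 [382.9419 211.6194]]
[[272.8952 239.1482]
 [253.7523 325.4702]]
[[338.4766 214.3114]
 [337.5566 212.3848]]
```

View pics/m6.png

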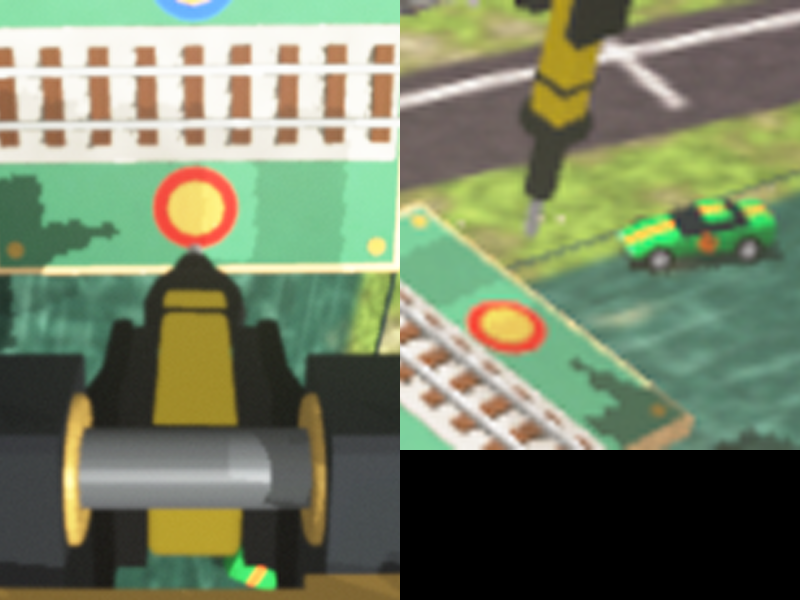

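The tip is at (384,248) as predicted, and the disc centre at (386,207) is about 1.5 mm further along tool +x. I correct and lower.

>>> drive_tool:
  motion:
    - [[0.2, 0, 1], [0, 0, 0], -1]
    - [[0, 0, 1.2], [0, 0, 0], -1]
    - [[0, 0, 1], [0, 0, 0], -1]
    - [[0, 0, 0.4], [0, 0, 0], -1]
    - [[0, 0, 0], [0, 0, 0], -1]

```text
time: 11.05
position: [0.5731, 0.0701, 0.212]
tool_rot: [1.91, 2.257, 0.298]
ft_force: [0.3, 0.9, -0.4]
grip_width: 0.17
grip_force: 25.0
```

```bash
cat > f.py <<'E'
from h import *
import sys
np.set_printoptions(precision=3,suppress=True)
fs=[];ps=[]
for i in range(16):
    ctrl.get_image("wrist");s=ctrl.get_state();fs.append(s["ft_force"]);ps.append(s["position"])
A=cur(s);A=(np.mean(ps,0),A[1]);D=np.array([.617,.0721,.0475])
f=np.array(fs)@A[1]
print("tool force",f.mean(0),f.std(0)/4,"disc from tip mm",A[1].T@(D-A[0])*1000-[-3.5,0,165.8],s["time"],s["grip_width"])
E
python3 f.py
```

```text
tool force [-0.143 -0.24   0.735] [0.146 0.083 0.155] disc from tip mm [-1.589 -1.132  4.975] 11.85 0.17519906277360997
```

```bash
python3 - <<'E'
from h import *
P=snap("wrist","pics/w7.png",(260,190,380,280),6)
s=snap("scene","pics/s7.png",(290,205,350,265),9)
a=cv2.imread("pics/w7.png")[:540,120:520];b=cv2.imread("pics/s7.png")[:,70:470]
cv2.imwrite("pics/m7.png",np.hstack([a,b]))
E
```

```text
(no output)
```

View pics/m7.png

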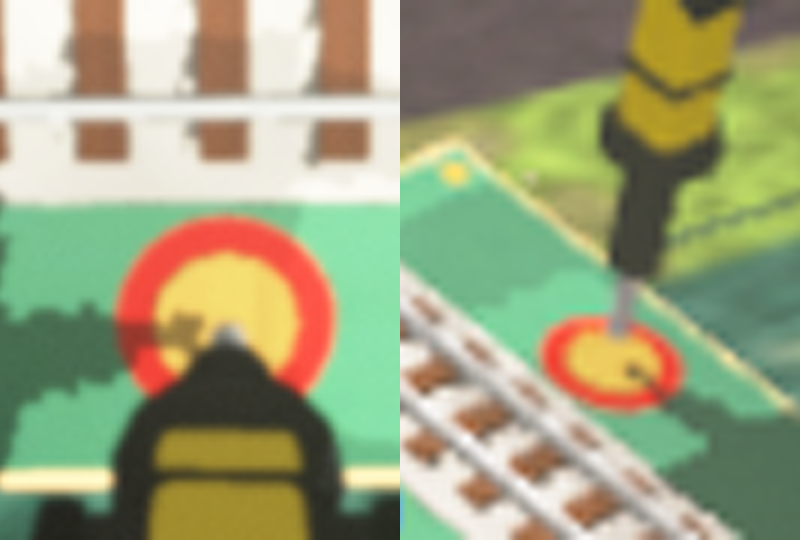

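The tip at (230,335) will land within about 1 mm of the disc centre at (226,320). I press in steps.

>>> drive_tool:
  motion:
    - [[0, 0, 0.3], [0, 0, 0], -1]
    - [[0, 0, 0.3], [0, 0, 0], -1]
    - [[0, 0, 0.2], [0, 0, 0], -1]
    - [[0, 0, 0], [0, 0, 0], -1]

```text
time: 12.45
position: [0.5753, 0.0704, 0.2046]
tool_rot: [1.91, 2.257, 0.298]
ft_force: [-0.8, 0.8, 0.3]
grip_width: 0.168
grip_force: 25.0
```

```bash
python3 f.py
```

```text
tool force [-0.112 -0.544 -0.415] [0.1   0.108 0.126] disc from tip mm [-1.604 -1.014 -3.162] 13.25 0.17152092255558116
```

>>> drive_tool:
  motion:
    - [[0, 0, 0.2], [0, 0, 0], -1]
    - [[0, 0, 0.2], [0, 0, 0], -1]
    - [[0, 0, 0], [0, 0, 0], -1]

```text
time: 13.62
position: [0.5764, 0.0706, 0.2008]
tool_rot: [1.909, 2.257, 0.299]
ft_force: [-1.4, -0.8, 0.6]
grip_width: 0.174
grip_force: 25.0
```

```bash
python3 f.py; python3 - <<'E'
from h import *
snap("wrist","pics/w8.png",(260,190,380,280),6);snap("scene","pics/s8.png",(290,205,350,265),9)
z=snap("scene","pics/x.png",(220,270,320,370),5)
a=cv2.imread("pics/w8.png")[:540,120:520];b=cv2.imread("pics/s8.png")[:,70:470];b[:180,:180]=cv2.resize(cv2.imread("pics/x.png"),(180,180))
cv2.imwrite("pics/m8.png",np.hstack([a,b]))
E
```

```text
tool force [-0.136 -0.628 -1.23 ] [0.085 0.13  0.124] disc from tip mm [-1.619 -1.039 -7.175] 14.425 0.17216108478931236
```

View pics/m8.png

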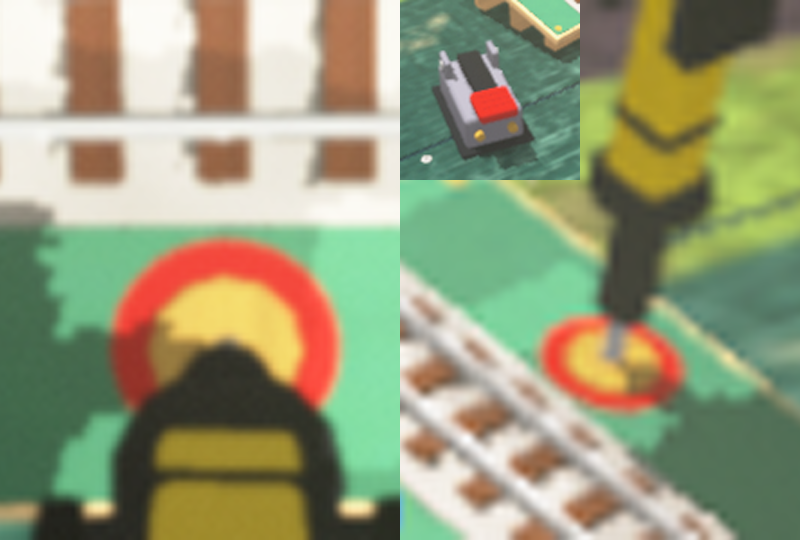

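The tip sits on the disc at about (612,357) in the scene view, with disc centre (612,362). The lever is still down. The push is 1.97 N, which puts the tip about 7 mm in.

```bash
python3 -c "
from bench import ctrl
print(ctrl.close_job())"
```

```text
the job is handed in; nothing more can be done
None
```

The job is handed in: the lever is snapped down, and the largest probe is held square on the red-ringed disc with its tip about 7 mm in (about 2 N push). The arm never went near the tape measure, paint pot or green car.

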